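# Blow the dust off a small bonsai pot: load, shut, hold the air lever half pressed

### The job

Lift the small red-brown rectangular pot off the white turntable, set it upright in the open drawer of the dust blow-off cabinet without dropping it, and push the drawer fully shut. Only then press the yellow paddle of the sprung air lever on top of the cabinet down until the lever is level (half its travel, never on towards its lower stop), keep it level for two seconds, and finish while still holding it level. Leave the tape measure, the blue round pot and the chalk box where they are.

Things in the scene. Friction and masses are not known exactly. Their poses are not given: they have to be found in the camera images.
- pot: Red-brown unglazed rectangular bonsai pot, open on top, 72 mm long (its x), 48 mm wide (its y), 45 mm high with straight upright 5 mm walls (the lowest 5 mm are four feet, set in from the sides); about 0.16 kg. Origin: centre of its underside, z up. It starts upright on the turntable, in the middle part, at any of a range of yaws. Grip it across its 48 mm width.
- turntable: Fixed round banding wheel with a white disc on top, 160 mm across, top 40 mm above the table; it does not turn. Origin: centre of its underside, on the table. It stands either left or right, the cabinet on the other side.
- cabinet: Grey cabinet, blue top, 200 mm wide (y), 200 deep, 110 high. Origin: on the table, middle of the LOWER FRONT EDGE; x points into the cabinet, away from the drawer's handle, y left, z up; it fills x 0 to 0.2. On top: the lever between two steel cheeks (x 0.13 to 0.19, |y| under 0.03, up to z 0.185); back left (x over 0.14, y 0.05 to 0.095, up to z 0.205) an air filter with gauge; the chalk box.
- drawer (a joint): How far the cabinet's only drawer stands open, in m: 0 fully shut against its stop, about 0.135 to 0.15 at the start. It slides out along the cabinet's -x, with about 2 N of friction, stays where it is left and has no latch.
- drawer_floor (a point): Centre of the drawer tray's floor, moving with the drawer; axes as the cabinet's; 20 mm above the table. Inside, the tray runs 80 mm from here to front and back (x), 83 mm to each side (y); side and back walls 5 mm thick, 40 mm above the floor. The aluminium front panel (12 mm thick, 98 mm high) closes it at x -80 mm. Only the part drawn out of the cabinet is open from above.
- drawer_handle (a point): Middle of the dark bar handle on the drawer's front, 90 mm long along y, about 10 mm thick, 65 mm above the table, 35 mm out from the panel; moves with the drawer. When shut it lies at x = -0.047 of the cabinet.
- lever (a joint): Angle in rad by which the spring-loaded air lever is pressed: 0 released (the paddle end slants up by 0.35 rad), 0.35 level, 0.70 lower stop. A spring returns it: at the paddle's centre pressing needs about 3 N to start, 7 N level, 11 N at the stop.
- lever_pivot (a point): Axis of the lever's hinge, 165 mm above the table, on the cabinet at x = 0.155, y = 0; axes as the cabinet's. The lever reaches from here towards the front (cabinet -x).
- paddle: Yellow paddle at the lever's free end, 60 mm long (x, along the lever), 50 mm wide (y), 12 mm thick. Origin: centre of its TOP face, 100 mm from the hinge axis along the lever and 6 mm above the lever's centre line; z is the top face's normal. Released, this point is about 205 mm above the table at x = 0.063 of the cabinet; level, 171 mm at x = 0.055.
- round_pot: Bystander: blue glazed round bowl-shaped pot, 68 mm across, 50 mm high, on the table beyond the turntable. Origin: centre of underside.
- tape: Bystander: steel and orange tape measure, 62 x 36 x 58 mm high, on the table on the robot's side of the turntable. Origin: centre of underside.
- chalk_box: Bystander: small open cardboard box with chalks, 50 x 30 x 30 mm (chalks to 41 mm), standing on the cabinet's top, to the right of the lever (cabinet -y), 70 to 78 mm off its middle. Origin: centre of underside.
Things that resemble listed ones, but are neither listed nor needed, are in the scene too. Leave any green look-alike of the pot alone.

How it is judged:
By the outcome, as a careful person would: the job done as asked, in the order asked, and still so for the second after the job is handed in, while the arm keeps its last pose, push and grip.
It also fails if it takes over 64 s, if anything falls off the work surface, if the arm or the gripper's body presses on something with over 40 N, if the wrist force passes 120 N, or if a joint passes its speed limit or range.

### The arm

A 6-joint arm with a two-finger parallel gripper is mounted at the origin on the work surface. World frame = base frame: x ahead of the robot, y to its left, z up, the work surface at z = 0. Lengths are in m, angles in rad, forces in N, time in s.
With the tool pointing down it reaches from about 0.35 to 0.775 m from the base axis. Payload 5.5 kg.
Tool frame: the origin (TCP) lies midway between the tips of the shut fingers; the grasp point (between the pads) lies 19 mm behind it; z points along the fingers, y is the line along which they close (so a half turn about z gives the same grasp; the last joint's range is limited). The gripper opens to 85 mm and grips with 20 to 120 N. Pads are 22 mm wide; open, the fingers measure 114 mm over their backs; the gripper's body (76 mm by 85 mm) begins 54 mm behind the grasp point. The pads swing forward as they close: fully open they stand 13 mm farther back than shut.
Start: joints at [-1.387, 0.313, 0.046, 1.304, 0, 1.431], TCP at [0.183, -0.545, 0.231] pointing down, gripper open.
Joint ranges: [-2.76, 2.76], [-0.86, 1.69], [-1.03, 1.26], [-2.2, 2.34], [-1.47, 1.5], [-3.14, 3.14]. Speed limits (rad/s): [2.57, 2.57, 3.14, 3.14, 3.14, 3.14].

### API

Orientations are given as a unit quaternion [w, x, y, z].
In Python, from workcell import get_state, read_camera, camera_info, hand_in, recognise gives the robot as it stands.
- The arm moves only by the tool arm_command, never from a script. Its argument "moves" is one flat list of numbers, 7 for each row, row after row: the opening, from -1 (shut) to 1 (fully open), then the shift along the tool's x, y, z in mm, then the turn, a rotation vector about the tool's x, y, z in rad. A call has 1 to 8 rows; each row shifts and turns the commanded pose from where the row before left it, along the tool's axes as they then stand; what a row does not reach is not made up. A row lasts 1/8 s, in which the tool goes at most 62.5 mm and 10.7 degrees, less where a joint would pass 70% of its speed; a pose out of reach is approached as far as the arm can. A call with a gripper value outside its range is refused whole. The fingers move at their own pace and stop on an object; "newtons" is the grip in N (left out, the last holds). Time passes only in rows, so rows that do not move let the fingers close. It gives the time, the measured TCP pose, the force, the opening and the grip force at its end, in the units of the state.
- get_state(): the state, without advancing time (a new reading comes with each control period).
- read_camera(name): name is "scene" or "top"; returns (picture, depth): 384x512x3 uint8, blue, green, red; 384x512 float32, m along the optical axis (not along the pixel's ray), 0 where there is no reading.
- camera_info(name): a dict with "fovy" (degrees; the focal length in pixels is half the picture's height over the tangent of half this angle, whatever the lens; pixels are square), "cx", "cy" (the principal point, pixels), "eye" and "orientation" of the camera in the world. Camera axes: x right, y down, z forward; pixel columns grow to the right and rows downward; lengths in m; the calibration is good to about 2 mm. A picture is of the moment at which its call begins. camera_info takes no time and is no camera call.
- hand_in(): hands the job in; it is judged then, once.
Trained networks look in the newest picture that a camera, given by its name, has taken for a name from the list of things; names that differ only in an ending like _2 or _b are one class to them, and where a whole thing is asked for, a point or a joint stands for the part that bears it (a point fixed in the world has none). Each returns a list of dicts, best first, with "confidence" (0 to 1); they miss things now and then, are a little off and sometimes report something else, mostly with a low value. They report only what shows in the picture. A call takes as long as a camera call. They do not tell look-alikes from the thing itself.
- recognise(camera, label): "point" ([column, row] in pixels, amid what is visible of it).
The state is a dict: "clock": time; "joint_pos": joint angles; "qvel": joint speeds; "tau": joint torques, N m; "tcp_pos": TCP position; "orientation": TCP orientation; "wrist_force": force on the tool from outside, world axes, zero at the start; "ft_torque": the same for the moment, N m; "finger_gap": finger opening in m; "grip_force": force on a finger pad.
Only numpy, scipy, OpenCV 4.12 (cv2) and the standard library are available. Lean on these libraries where they do the work, as an engineer would, in place of code of your own. Each camera call takes 0.05 s, during which the arm holds its last target. There are 200 camera calls.

## Working session

There is one attempt and no reset: what is moved stays moved. The work goes in short steps, Python scripts to look and compute and a tool call to move; the robot and the scene stay as the last step left them, time stands still between calls to the robot, and variables do not carry over. Pictures are saved under pics/ and viewed, at most 10 in all, crops included, and the job is handed in when it is done.

Besides the shell and the picture viewer there is one more tool, called after "Call:" as a command line: name --argument value ..., lists and objects as JSON in quotes. arm_command: Moves the arm, as the interface text tells. Its arguments: {"type":"object","properties":{"moves":{"type":"array"},"newtons":{"type":"number"}},"required":["moves"]}

```bash
mkdir -p pics; cat > h.py <<'E'
import numpy as np, cv2
from scipy.spatial.transform import Rotation as R
from workcell import *
def rot(q): return R.from_quat([q[1],q[2],q[3],q[0]]).as_matrix()
def cloud(name,d):
    c=camera_info(name); f=d.shape[0]/2/np.tan(np.radians(c["fovy"])/2)
    v,u=np.mgrid[:d.shape[0],:d.shape[1]]
    P=np.stack([(u-c["cx"])/f*d,(v-c["cy"])/f*d,d],-1)
    return P@rot(c["orientation"]).T+np.array(c["eye"])
E
python3 - <<'E'
from h import *
print(get_state())
for n in ("scene","top"):
    p,d=read_camera(n); cv2.imwrite(f"pics/{n}0.png",p); P=cloud(n,d); np.save(n+"0.npy",P); print(n,camera_info(n))
    for l in ("pot","turntable","cabinet","drawer_handle","drawer_floor","paddle","round_pot","tape","chalk_box"):
        for r in recognise(n,l)[:3]:
            u,v=map(int,np.round(r["point"])); print(l,round(r["confidence"],2),u,v,P[v,u].round(3))
E
```

```text
{'clock': 0.0, 'joint_pos': array([-1.38657635e+00,  3.13976530e-01,  4.50101451e-02,  1.30358367e+00,
       -4.06590808e-05,  1.43120829e+00]), 'qvel': array([-0.00018897, -0.00096619,  0.00024432, -0.00021725, -0.00049849,
       -0.00029369]), 'tau': array([-1.02191258e-03, -4.80624497e+01,  2.98534459e+01,  1.90985244e-02,
       -1.05607130e-04,  1.07972204e-05]), 'tcp_pos': array([ 0.18284794, -0.54463575,  0.23043518]), 'orientation': array([-8.76192060e-04,  9.86921768e-01,  1.61197563e-01, -3.98909197e-05]), 'wrist_force': array([-0.12150495,  0.32959421, -1.39062725]), 'ft_torque': array([0.01688605, 0.02725244, 0.00774566]), 'grip_force': 0.0, 'finger_gap': 0.08541476094458149}
scene {'fovy': 52.474379134085844, 'cx': 259.3316615172833, 'cy': 193.50757216254598, 'eye': array([ 1.07578568, -0.03338519,  0.67513435]), 'orientation': array([-0.26321654,  0.67718092,  0.64098674, -0.24754607])}
pot 0.93 182 232 [ 0.603 -0.16   0.051]
pot 0.55 220 177 [ 0.412 -0.089  0.011]
turntable 0.77 165 256 [ 0.651 -0.19   0.041]
cabinet 0.88 348 263 [0.728 0.137 0.11 ]
drawer_handle 0.9
[... 223 characters left out ...]
.687 0.149 0.205]
chalk_box 0.93 311 243 [0.709 0.073 0.147]
top {'fovy': 50.86618839434406, 'cx': 255.37769935056596, 'cy': 190.59211533969682, 'eye': array([0.50108136, 0.00524838, 0.94417416]), 'orientation': array([ 0.03928446, -0.69772092,  0.71311757, -0.05572772])}
pot 0.9 316 191 [ 0.618 -0.152  0.053]
pot 0.75 285 280 [ 0.421 -0.081  0.007]
turntable 0.7 332 192 [ 0.617 -0.191  0.039]
cabinet 0.67 180 179 [0.641 0.141 0.11 ]
drawer_handle 0.82 194 228 [0.543 0.124 0.018]
drawer_floor 0.74 192 226 [0.548 0.129 0.018]
paddle 0.76 168 150 [0.681 0.148 0.202]
round_pot 0.81 322 137 [ 0.752 -0.18   0.012]
tape 0.78 335 262 [ 0.461 -0.186  0.058]
chalk_box 0.64 208 149 [0.704 0.082 0.113]
```

```bash
python3 - <<'E'
import cv2
for n in("scene","top"):
    p=cv2.imread(f"pics/{n}0.png"); cv2.imwrite(f"pics/{n}0b.png",cv2.resize(p,(800,600)))
E
```

```text
(no output)
```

View pics/scene0b.png

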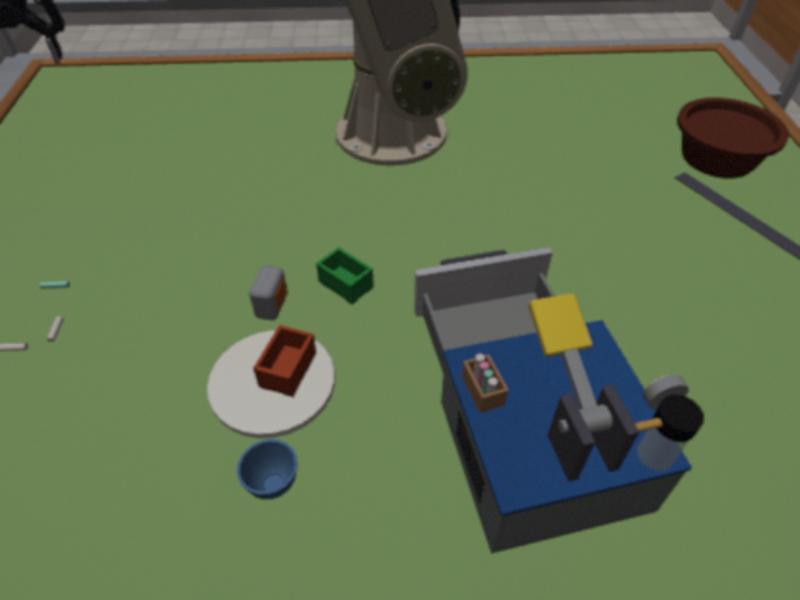

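View pics/top0b.png

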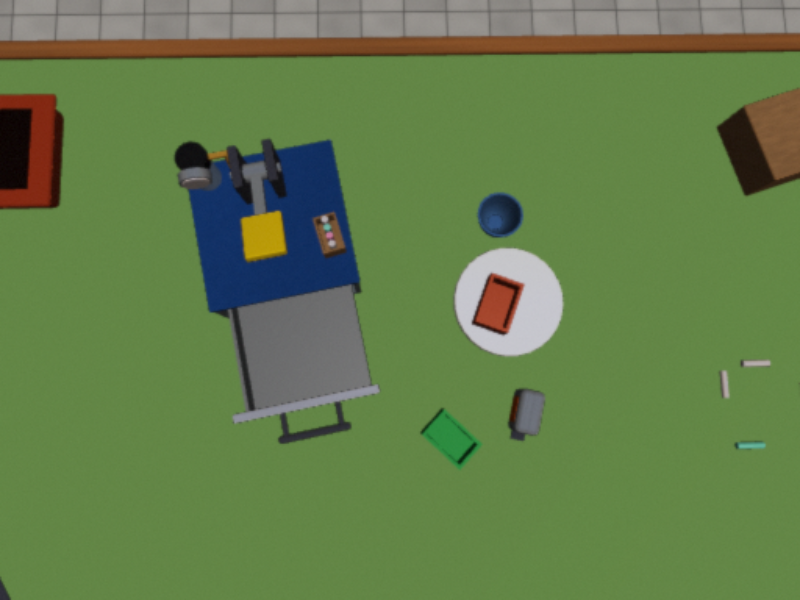

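The two pictures show these objects that could be taken for the pot, in top-camera pixels:
- Red-brown pot on the white disc (318,194). I choose this one, since it is red-brown, rectangular and on the turntable.
- Green pot (288,280), a look-alike.
- Large red tray (20,97).
- Brown box (495,85).
- Big round bowl (scene camera 468,88).

The cabinet is on the left, with its drawer open towards the robot (panel about (196,258) in the top picture). Next I measure it.

```bash
python3 - <<'E'
from h import *
T=np.load("top0.npy"); S=np.load("scene0.npy")
It=cv2.imread("pics/top0.png"); Is=cv2.imread("pics/scene0.png")
cv2.imwrite("pics/crop1.png",cv2.resize(It[150:240,270:390],(720,540),interpolation=cv2.INTER_CUBIC))
def rect(n,pts):
    (c,s,a)=cv2.minAreaRect((pts[:,:2]*1000).astype(np.float32)); print(n,len(pts),np.round(c,1),np.round(s,1),round(a,1))
for n,P,I in(("top",T,It),("scene",S,Is)):
    z=P[...,2];x=P[...,0];y=P[...,1]
    roi=(abs(x-.61)<.1)&(abs(y+.17)<.11)
    disc=roi&(abs(z-.04)<.006)&(I.min(-1)>140); pd=P[disc]; 
    (c,r)=cv2.minEnclosingCircle((pd[:,:2]*1000).astype(np.float32)); print(n,"disc",c,r,np.median(pd[:,2]))
    hsv=cv2.cvtColor(I,cv2.COLOR_BGR2HSV)
    red=roi&((hsv[...,0]<12)|(hsv[...,0]>172))&(hsv[...,1]>130)
    print("zmax",np.percentile(z[red],[50,90,98]))
    rect("rim",P[red&(z>.078)]); rect("pot",P[red&(z>.048)])
    blue=(hsv[...,0]>100)&(hsv[...,0]<125)&(hsv[...,1]>120)&(abs(z-.11)<.006)
    rect("cabtop",P[blue])
    yel=(hsv[...,0]>20)&(hsv[...,0]<32)&(hsv[...,1]>170)&(z>.17)
    rect("paddle",P[yel]); print(P[yel].mean(0),np.percentile(z[yel],[2,98]))
    pan=(abs(z-.098)<.006)&(x>.35)&(x<.6)&(y>0)&(y<.3); rect("panel",P[pan])
    rect("tape",P[(z>.045)&(x>.4)&(x<.53)&(y<-.13)&(y>-.25)])
    hd=(z>.055)&(z<.08)&(x>.35)&(x<.47)&(y>0.02)&(y<.25); rect("handle",P[hd])
E
```

```text
top disc (616.19140625, -176.08004760742188) 78.97811126708984 0.03938347680044929
zmax [0.05279396 0.08484916 0.08666465]
rim 239 [ 608.3 -153.5] [47.2 71. ] 68.8
pot 687 [ 608.3 -153.5] [47.3 71. ] 68.8
cabtop 6521 [718.8 155.6] [203.6 202.8] 10.5
paddle 740 [723.6 165.2] [155.5  56.5] 21.9
[0.67943651 0.14777811 0.20541684] [0.19505105 0.2146762 ]
panel 557 [477.9 110.8] [ 11.9 195.4] 10.5
tape 471 [ 457.9 -194.7] [37.5 61.8] 75.9
handle 332 [447.  125.8] [ 43.8 142.9] 0.7
scene disc (616.7654418945312, -177.3077850341797) 79.86260223388672 0.041103546460350304
zmax [0.07087603 0.08604178 0.08737893]
rim 390 [ 611.3 -154.2] [47.5 72.8] 69.4
pot 1111 [ 611.3 -154.2] [47.5 72.8] 69.4
cabtop 7747 [721.2 153.8] [204.2 202.7] 10.4
paddle 1021 [887.2 123. ] [162.7 462.2] 69.7
[0.68685517 0.14490633 0.20735144] [0.19534043 0.21547954]
panel 521 [480.  109.8] [ 14.7 195.1] 10.9
tape 381 [ 460.1 -194.7] [36.2 64.3] 76.9
handle 214 [444.4 132. ] [154.   36.1] 82.4
```

View pics/crop1.png

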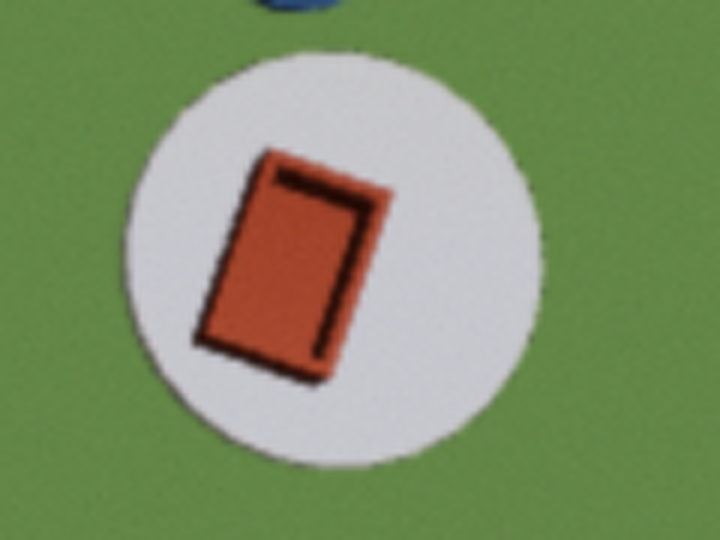

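The crop confirms it: the pot is an upright, open red-brown rectangle at about crop (293,267) on the white disc. Its sizes of 47x71 mm and rim height of 0.085 m match the description.

Measured values:
- **Pot:** centre (0.610, -0.154), closing direction 69°.
- **Cabinet:** yaw 10.5°, front edge middle (0.622, 0.137).
- **Drawer:** open about 0.139.

Now I turn the tool by 2.45 rad.

Call:
arm_command --moves '[1,0,0,0,0,0,-0.175,1,0,0,0,0,0,-0.175,1,0,0,0,0,0,-0.175,1,0,0,0,0,0,-0.175,1,0,0,0,0,0,-0.175,1,0,0,0,0,0,-0.175,1,0,0,0,0,0,-0.175,1,0,0,0,0,0,-0.175]'

```text
clock: 2.0
tcp_pos: [0.1829, -0.5452, 0.2313]
orientation: [0.0, 0.649, 0.761, -0.0]
wrist_force: [0.2, 0.1, -0.9]
finger_gap: 0.0857
grip_force: 0.0
```

Call:
arm_command --moves '[1,0,0,0,0,0,-0.175,1,0,0,0,0,0,-0.175,1,0,0,0,0,0,-0.175,1,0,0,0,0,0,-0.175,1,0,0,0,0,0,-0.175,1,0,0,0,0,0,-0.175]'

```text
clock: 2.75
tcp_pos: [0.1829, -0.5451, 0.2313]
orientation: [0.0, 0.18, 0.984, -0.0]
wrist_force: [0.9, 1.2, 0.8]
finger_gap: 0.0853
grip_force: 0.0
```

Call:
arm_command --moves '[1,-16,32,0,0,0,0,1,-16,32,0,0,0,0,1,-16,32,0,0,0,0,1,-16,32,0,0,0,0,1,-16,32,0,0,0,0,1,-16,32,0,0,0,0,1,-16,32,0,0,0,0,1,-16,32,0,0,0,0]'

```text
clock: 3.75
tcp_pos: [0.3952, -0.3515, 0.2314]
orientation: [0.0, 0.183, 0.983, -0.0]
wrist_force: [-0.4, -0.6, -0.4]
finger_gap: 0.085
grip_force: 0.0
```

Call:
arm_command --moves '[1,-16,32,0,0,0,0,1,-16,32,0,0,0,0,1,-16,32,0,0,0,0,1,-16,32,0,0,0,0,1,-16,32,0,0,0,0,1,-16,32,0,0,0,0,1,-16,32,0,0,0,0,1,0,0,0,0,0,0]'

```text
clock: 4.75
tcp_pos: [0.5808, -0.1818, 0.2309]
orientation: [0.0, 0.181, 0.983, 0.0]
wrist_force: [0.1, 0.3, 0.8]
finger_gap: 0.0856
grip_force: 0.0
```

Call:
arm_command --moves '[1,-9,18,0,0,0,0,1,-8,18,0,0,0,0,1,0,0,30,0,0,0,1,0,0,30,0,0,0,1,0,0,30,0,0,0,1,0,0,0,0,0,0]'

```text
clock: 5.5
tcp_pos: [0.6068, -0.1551, 0.1388]
orientation: [-0.003, 0.183, 0.983, 0.001]
wrist_force: [-0.1, 0.5, 0.4]
finger_gap: 0.0849
grip_force: 0.0
```

```bash
python3 - <<'E'
from h import *
s=get_state(); print(s["tcp_pos"],s["clock"])
p,d=read_camera("scene"); c=p[150:310,90:290]; cv2.imwrite("pics/s1.png",cv2.resize(c,(750,600),interpolation=cv2.INTER_CUBIC))
E
```

```text
[ 0.60676126 -0.15510814  0.13875981] 5.5
```

View pics/s1.png

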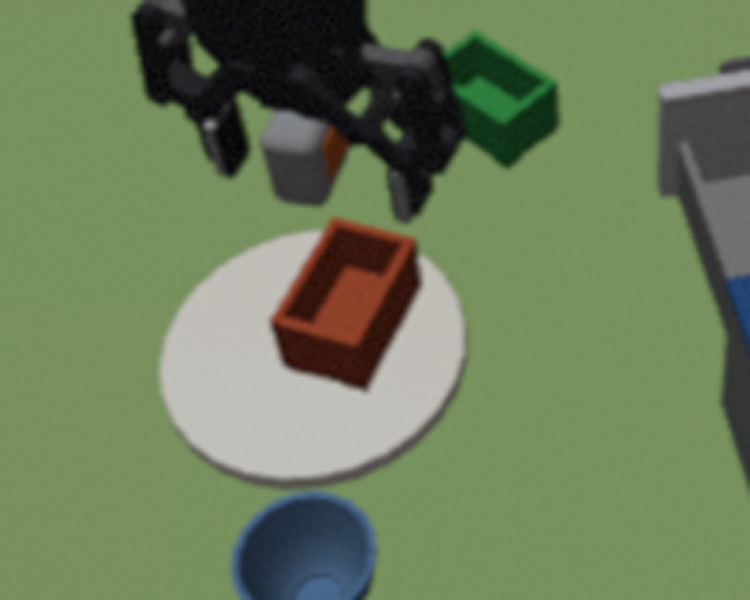

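The open fingers straddle the pot (crop about (345,290)) with room on both sides, and the tape at (305,150) is clear. I descend and grip.

Call:
arm_command --moves '[1,-2,2,22,0,0,0,1,0,0,22,0,0,0,1,0,0,22,0,0,0,1,0,0,20,0,0,0,1,0,0,0,0,0,0,1,0,0,0,0,0,0]' --newtons 40

```text
clock: 6.3
tcp_pos: [0.6122, -0.1554, 0.0572]
orientation: [0.001, 0.183, 0.983, -0.0]
wrist_force: [-0.1, 0.1, -0.1]
finger_gap: 0.0854
grip_force: 0.0
```

Call:
arm_command --moves '[-1,0,0,0,0,0,0,-1,0,0,0,0,0,0,-1,0,0,0,0,0,0,-1,0,0,0,0,0,0,-1,0,0,0,0,0,0,-1,0,0,0,0,0,0,-1,0,0,0,0,0,0,-1,0,0,0,0,0,0]' --newtons 40

```text
clock: 7.3
tcp_pos: [0.6115, -0.1552, 0.0564]
orientation: [0.001, 0.183, 0.983, -0.0]
wrist_force: [-0.8, 0.6, 5.4]
finger_gap: 0.0475
grip_force: 42.5
```

Call:
arm_command --moves '[-1,0,0,-5,0,0,0,-1,0,0,-15,0,0,0,-1,0,0,-20,0,0,0,-1,0,0,-25,0,0,0,-1,0,0,-25,0,0,0,-1,0,0,-25,0,0,0,-1,0,0,-15,0,0,0,-1,0,0,0,0,0,0]'

```text
clock: 8.3
tcp_pos: [0.6116, -0.1552, 0.1868]
orientation: [0.001, 0.183, 0.983, -0.0]
wrist_force: [-0.3, 0.5, -0.9]
finger_gap: 0.0474
grip_force: 41.7
```

Call:
arm_command --moves '[-1,0,0,0,0,0,-0.08,-1,0,0,0,0,0,-0.08,-1,0,0,0,0,0,-0.08,-1,0,0,0,0,0,-0.08,-1,0,0,0,0,0,-0.08,-1,0,0,0,0,0,-0.08,-1,0,0,0,0,0,-0.068,-1,0,0,0,0,0,0]'

```text
clock: 9.3
tcp_pos: [0.6102, -0.1547, 0.1839]
orientation: [-0.001, -0.09, 0.996, 0.0]
wrist_force: [0.0, 0.2, -1.6]
finger_gap: 0.0475
grip_force: 41.8
```

```bash
python3 - <<'E'
from h import *
s=get_state(); M=rot(s["orientation"]); print(s["tcp_pos"],s["finger_gap"],s["grip_force"],s["wrist_force"],np.degrees(np.arctan2(M[1,0],M[0,0])))
print((M.T@(np.array([.555,.124,s["tcp_pos"][2]])-s["tcp_pos"])*1000).round(1))
E
```

```text
[ 0.61022503 -0.15466603  0.18392561] 0.047501295271569696 41.76209092140198 [ 1.73662081e-05  1.51949414e-01 -1.61399499e+00] -169.7167531451436
[  4.6 284.    0.3]
```

Call:
arm_command --moves '[-1,1,15,0,0,0,0,-1,1,30,0,0,0,0,-1,1,40,0,0,0,0,-1,1,45,0,0,0,0,-1,1,45,0,0,0,0,-1,0,45,0,0,0,0,-1,0,40,0,0,0,0,-1,0,24,0,0,0,0]'

```text
clock: 10.3
tcp_pos: [0.5535, 0.1263, 0.1852]
orientation: [-0.0, -0.091, 0.996, 0.0]
wrist_force: [1.0, 0.3, -1.1]
finger_gap: 0.0473
grip_force: 41.7
```

Call:
arm_command --moves '[-1,0,0,0,0,0,0,-1,0,0,20,0,0,0,-1,0,0,20,0,0,0,-1,0,0,0,0,0,0]'

```text
clock: 10.8
tcp_pos: [0.5535, 0.1229, 0.1436]
orientation: [-0.002, -0.089, 0.996, -0.0]
wrist_force: [0.0, 0.4, -0.8]
finger_gap: 0.0476
grip_force: 41.7
```

```bash
python3 - <<'E'
from h import *
s=get_state(); M=rot(s["orientation"]); print(s["tcp_pos"],s["finger_gap"],s["grip_force"],s["wrist_force"])
print((M.T@(np.array([.555,.124,s["tcp_pos"][2]])-s["tcp_pos"])*1000).round(1))
p,d=read_camera("scene"); c=p[110:270,230:430]; cv2.imwrite("pics/s2.png",cv2.resize(c,(750,600),interpolation=cv2.INTER_CUBIC))
E
```

```text
[0.55347176 0.12293548 0.14364733] 0.047618767625055354 41.715189814567566 [ 0.00764012  0.39734628 -0.79975049]
[-1.7  0.8 -0. ]
```

View pics/s2.png

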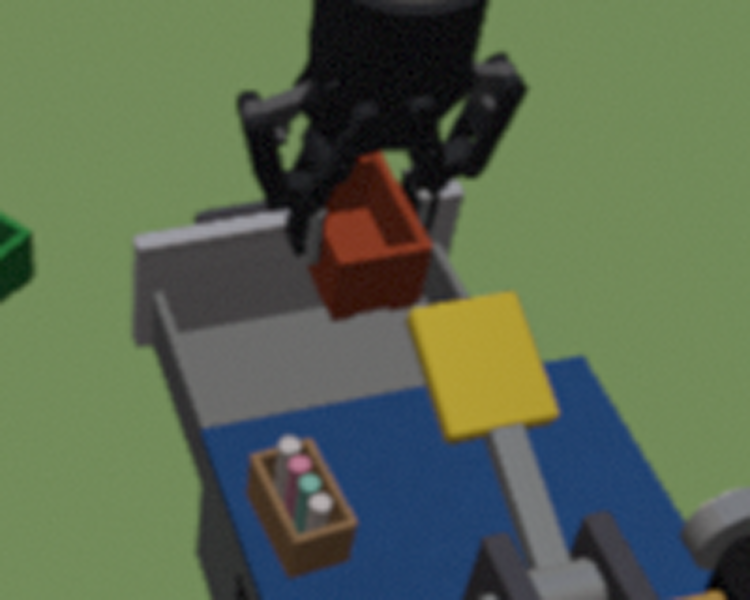

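The pot hangs upright in the grip (crop about (375,240)) over the open tray, clear of the panel and the paddle. I lower it.

Call:
arm_command --moves '[-1,-1,1,20,0,0,0,-1,0,0,20,0,0,0,-1,0,0,20,0,0,0,-1,0,0,20,0,0,0,-1,0,0,10,0,0,0,-1,0,0,6,0,0,0,-1,0,0,4,0,0,0,-1,0,0,0,0,0,0]'

```text
clock: 11.85
tcp_pos: [0.5561, 0.1247, 0.0455]
orientation: [0.0, -0.09, 0.996, -0.0]
wrist_force: [-1.0, -0.1, -0.6]
finger_gap: 0.0476
grip_force: 41.7
```

Call:
arm_command --moves '[-1,0,0,2,0,0,0,-1,0,0,2,0,0,0,-1,0,0,0,0,0,0]'

```text
clock: 12.22
tcp_pos: [0.5558, 0.1247, 0.0412]
orientation: [-0.0, -0.09, 0.996, -0.0]
wrist_force: [-1.1, -0.2, -1.3]
finger_gap: 0.0475
grip_force: 41.7
```

Call:
arm_command --moves '[-1,0,0,2,0,0,0,-1,0,0,1,0,0,0,-1,0,0,0,0,0,0]'

```text
clock: 12.6
tcp_pos: [0.5558, 0.1247, 0.0381]
orientation: [-0.0, -0.09, 0.996, -0.0]
wrist_force: [-0.8, 0.3, -1.8]
finger_gap: 0.0474
grip_force: 41.7
```

Call:
arm_command --moves '[-1,0,0,1,0,0,0,-1,0,0,1,0,0,0,-1,0,0,0,0,0,0]'

```text
clock: 12.98
tcp_pos: [0.5559, 0.1247, 0.0364]
orientation: [0.0, -0.09, 0.996, -0.0]
wrist_force: [0.1, -1.0, -1.3]
finger_gap: 0.0474
grip_force: 41.8
```

Call:
arm_command --moves '[-1,0,0,1,0,0,0,-1,0,0,1,0,0,0,-1,0,0,0,0,0,0]'

```text
clock: 13.35
tcp_pos: [0.5574, 0.125, 0.0363]
orientation: [0.002, -0.09, 0.996, 0.0]
wrist_force: [-1.6, 0.2, 10.1]
finger_gap: 0.0473
grip_force: 43.1
```

Call:
arm_command --moves '[-1,0,0,-1,0,0,0,0.6,0,0,0,0,0,0,0.6,0,0,0,0,0,0,0.6,0,0,0,0,0,0,0.6,0,0,0,0,0,0,0.6,0,0,0,0,0,0]'

```text
clock: 14.1
tcp_pos: [0.5558, 0.1247, 0.0351]
orientation: [-0.0, -0.09, 0.996, -0.0]
wrist_force: [-0.1, -0.0, 0.2]
finger_gap: 0.0685
grip_force: 0.0
```

Call:
arm_command --moves '[0.6,0,0,-10,0,0,0,0.6,0,0,-20,0,0,0,0.6,0,0,-30,0,0,0,0.6,0,0,-30,0,0,0,0.6,0,0,-30,0,0,0,0.6,0,0,-30,0,0,0,0.6,0,0,-10,0,0,0,-1,0,0,0,0,0,0]'

```text
clock: 15.1
tcp_pos: [0.5562, 0.1248, 0.1958]
orientation: [0.001, -0.09, 0.996, -0.0]
wrist_force: [0.4, -0.7, -1.4]
finger_gap: 0.0516
grip_force: 0.0
```

```bash
python3 - <<'E'
from h import *
s=get_state(); M=rot(s["orientation"]); print(s["tcp_pos"],s["finger_gap"],s["wrist_force"])
ex=np.array([np.cos(.1833),np.sin(.1833),0]); F=np.array([.6217,.1368,0])
for cx in (-.23,): 
    t=F+ex*cx; t[2]=s["tcp_pos"][2]; print((M.T@(t-s["tcp_pos"])*1000).round(1),t)
p,d=read_camera("scene"); c=p[110:270,230:430]; cv2.imwrite("pics/s3.png",cv2.resize(c,(750,600),interpolation=cv2.INTER_CUBIC))
P=cloud("scene",d); Q=(P-F); C=np.stack([Q@ex,Q@np.array([-ex[1],ex[0],0]),P[...,2]],-1)
h=cv2.cvtColor(p,cv2.COLOR_BGR2HSV); red=((h[...,0]<12)|(h[...,0]>172))&(h[...,1]>130)&(abs(C[...,0]+.07)<.08)&(abs(C[...,1])<.09)&(C[...,2]<.1)
print("pot",np.percentile(C[red],[2,50,98],axis=0))
E
```

```text
[0.55621756 0.12476533 0.1958184 ] 0.051622209737945284 [ 0.39631633 -0.72903605 -1.38164725]
[163.4  -0.6  -0.2] [0.39555307 0.09487669 0.1958184 ]
pot [[-0.10203357 -0.02507859  0.0292174 ]
 [-0.0834315   0.00404171  0.05099989]
 [-0.03702459  0.02073201  0.0672253 ]]
```

View pics/s3.png

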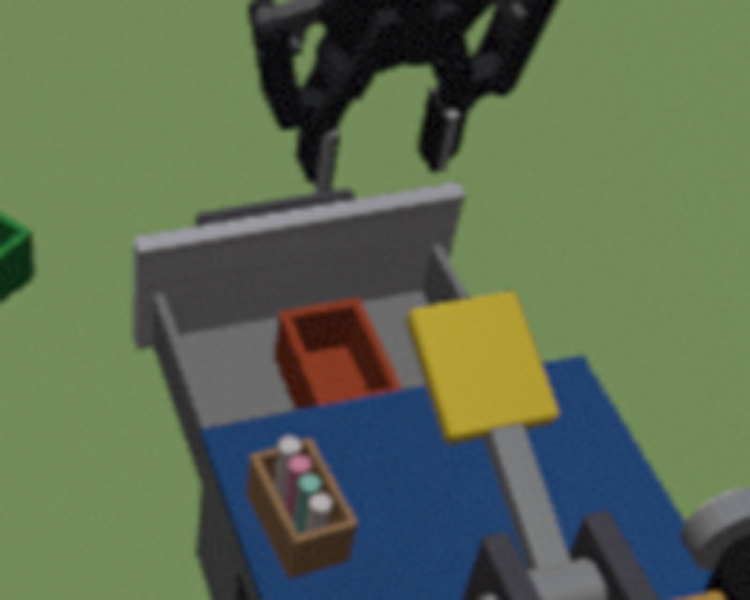

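The pot stands upright in the tray (crop (335,355)), clear of the walls. Next I go in front of the handle with the fingers shut.

Call:
arm_command --moves '[-1,25,0,0,0,0,0,-1,35,0,0,0,0,0,-1,35,0,0,0,0,0,-1,35,0,0,0,0,0,-1,33,0,0,0,0,0,-1,0,0,0,0,0,0]'

```text
clock: 15.9
tcp_pos: [0.3924, 0.0953, 0.1939]
orientation: [-0.002, -0.09, 0.996, 0.0]
wrist_force: [0.5, 0.3, -0.2]
finger_gap: 0.0001
grip_force: 0.0
```

Call:
arm_command --moves '[-1,0,0,25,0,0,0,-1,0,0,30,0,0,0,-1,0,0,30,0,0,0,-1,0,0,30,0,0,0,-1,0,0,30,0,0,0,-1,0,0,0,0,0,0,-1,0,0,0,0,0,0]'

```text
clock: 16.77
tcp_pos: [0.3961, 0.0955, 0.0506]
orientation: [-0.0, -0.09, 0.996, -0.0]
wrist_force: [0.1, -0.5, 0.6]
finger_gap: 0.0003
grip_force: 0.0
```

Call:
arm_command --moves '[-1,-5,0,0,0,0,0,-1,-8,0,0,0,0,0,-1,-8,0,0,0,0,0,-1,-6,0,0,0,0,0,-1,-6,0,0,0,0,0,-1,-6,0,0,0,0,0]'

```text
clock: 17.52
tcp_pos: [0.4335, 0.1025, 0.0501]
orientation: [-0.001, -0.09, 0.996, -0.0]
wrist_force: [-1.8, -0.4, 1.7]
finger_gap: -0.0
grip_force: 1.2
```

Call:
arm_command --moves '[-1,-8,0,0,0,0,0,-1,-12,0,0,0,0,0,-1,-13,0,0,0,0,0,-1,-13,0,0,0,0,0,-1,-13,0,0,0,0,0,-1,-13,0,0,0,0,0,-1,-13,0,0,0,0,0,-1,-10,0,0,0,0,0]'

```text
clock: 18.52
tcp_pos: [0.5283, 0.1198, 0.0501]
orientation: [0.0, -0.09, 0.996, 0.0]
wrist_force: [-3.5, 2.0, -0.1]
finger_gap: -0.0
grip_force: 1.3
```

Call:
arm_command --moves '[-1,-8,0,0,0,0,0,-1,-6,0,0,0,0,0,-1,-5,0,0,0,0,0,-1,-4,0,0,0,0,0,-1,0,0,0,0,0,0]'

```text
clock: 19.15
tcp_pos: [0.5509, 0.1235, 0.0505]
orientation: [0.001, -0.09, 0.996, -0.0]
wrist_force: [0.5, 0.0, 0.5]
finger_gap: 0.0
grip_force: 0.2
```

Call:
arm_command --moves '[-1,-3,0,0,0,0,0,-1,-3,0,0,0,0,0,-1,-2,0,0,0,0,0]'

```text
clock: 19.52
tcp_pos: [0.5582, 0.1249, 0.0505]
orientation: [0.0, -0.09, 0.996, -0.0]
wrist_force: [-2.7, -1.4, 1.4]
finger_gap: 0.0001
grip_force: 1.1
```

Call:
arm_command --moves '[-1,-2,0,0,0,0,0,-1,-2,0,0,0,0,0]'

```text
clock: 19.77
tcp_pos: [0.5595, 0.1252, 0.0503]
orientation: [-0.002, -0.09, 0.996, -0.001]
wrist_force: [-10.8, -4.0, 9.7]
finger_gap: -0.0001
grip_force: 6.0
```

The force rise to 11 N comes at cabinet x -0.063, exactly where the shut drawer should stop. I press a touch more, hold, then verify.

Call:
arm_command --moves '[-1,-1,0,0,0,0,0,-1,0,0,0,0,0,0,-1,0,0,0,0,0,0]'

```text
clock: 20.15
tcp_pos: [0.5595, 0.1252, 0.0501]
orientation: [-0.003, -0.09, 0.996, -0.001]
wrist_force: [-9.9, -3.7, 8.4]
finger_gap: 0.0003
grip_force: 5.5
```

Call:
arm_command --moves '[-1,6,0,0,0,0,0,-1,14,0,0,0,0,0,-1,15,0,0,0,0,0,-1,0,0,-30,0,0,0,-1,0,0,-40,0,0,0,-1,0,0,-45,0,0,0,-1,0,0,-45,0,0,0,-1,0,0,-40,0,0,0]'

```text
clock: 21.15
tcp_pos: [0.5282, 0.1198, 0.2522]
orientation: [0.001, -0.09, 0.996, 0.0]
wrist_force: [0.1, 1.0, -0.6]
finger_gap: -0.0001
grip_force: 0.0
```

```bash
python3 - <<'E'
from h import *
s=get_state(); M=rot(s["orientation"]); print(s["tcp_pos"],s["wrist_force"])
ex=np.array([np.cos(.1833),np.sin(.1833),0]); ey=np.array([-ex[1],ex[0],0]); F=np.array([.6217,.1368,0])
for n in("scene","top"):
    p,d=read_camera(n); P=cloud(n,d); Q=P-F; C=np.stack([Q@ex,Q@ey,P[...,2]],-1)
    h=cv2.cvtColor(p,cv2.COLOR_BGR2HSV)
    pan=(abs(C[...,2]-.098)<.005)&(C[...,0]<.005)&(C[...,0]>-.06)&(abs(C[...,1])<.095)
    print(n,"panel x",pan.sum(),np.percentile(C[pan][:,0],[2,50,98]) if pan.any() else 0)
    y=(h[...,0]>20)&(h[...,0]<32)&(h[...,1]>170)&(C[...,2]>.185)&(C[...,0]<.1)&(C[...,0]>.02)&(abs(C[...,1])<.04)
    print("paddle",y.sum(),np.percentile(C[y],[1,50,99],axis=0).round(3).tolist())
    if n=="scene": cv2.imwrite("pics/s4.png",cv2.resize(p[110:310,230:480],(750,600),interpolation=cv2.INTER_CUBIC))
t=F+ex*.058; t[2]=s["tcp_pos"][2]; print((M.T@(t-s["tcp_pos"])*1000).round(1),t)
E
```

```text
[0.52821061 0.11980663 0.25215204] [ 0.10343263  0.97744542 -0.63983773]
scene panel x 31 [-0.01224855 -0.01078432 -0.00861052]
paddle 1017 [[0.037, -0.025, 0.195], [0.064, -0.003, 0.205], [0.09, 0.021, 0.216]]
top panel x 338 [-0.01274639 -0.00750165 -0.00192107]
paddle 731 [[0.031, -0.024, 0.194], [0.058, -0.0, 0.206], [0.088, 0.024, 0.215]]
[-1.53e+02  1.00e-01  3.00e-01] [0.67872836 0.14737197 0.25215204]
```

View pics/s4.png

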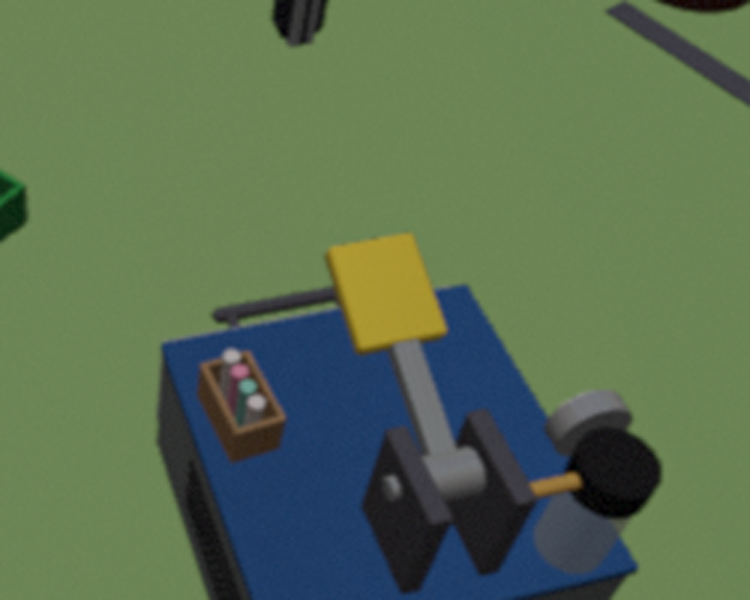

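The drawer is shut: the panel spans cabinet x -0.0127 to -0.002, and the picture shows the handle tight against the front at (275,305). The paddle at (385,295) is released. I go above it.

Call:
arm_command --moves '[-1,-15,0,0,0,0,0,-1,-30,0,0,0,0,0,-1,-35,0,0,0,0,0,-1,-35,0,0,0,0,0,-1,-25,0,0,0,0,0,-1,-13,0,0,0,0,0,-1,0,0,0,0,0,0]'

```text
clock: 22.12
tcp_pos: [0.6791, 0.1472, 0.2486]
orientation: [-0.001, -0.09, 0.996, -0.0]
wrist_force: [0.4, 0.2, -0.1]
finger_gap: 0.0002
grip_force: 0.0
```

Call:
arm_command --moves '[-1,0,0,15,0,0,0,-1,0,0,14,0,0,0,-1,0,0,6,0,0,0,-1,0,0,5,0,0,0,-1,0,0,5,0,0,0,-1,0,0,5,0,0,0,-1,0,0,0,0,0,0]'

```text
clock: 23.0
tcp_pos: [0.6788, 0.1471, 0.2004]
orientation: [0.0, -0.09, 0.996, -0.0]
wrist_force: [-2.2, -0.2, 4.0]
finger_gap: 0.0004
grip_force: 1.7
```

Call:
arm_command --moves '[-1,0,0,5,0,0,0,-1,0,0,5,0,0,0,-1,0,0,5,0,0,0,-1,0,0,5,0,0,0,-1,0,0,4,0,0,0,-1,0,0,0,0,0,0]'

```text
clock: 23.75
tcp_pos: [0.6779, 0.147, 0.176]
orientation: [-0.001, -0.09, 0.996, -0.0]
wrist_force: [-5.9, -0.7, 7.4]
finger_gap: 0.0004
grip_force: 3.1
```

```bash
cat > lev.py <<'E'
from h import *
s=get_state(); print(s["clock"],s["tcp_pos"],s["wrist_force"])
ex=np.array([np.cos(.1833),np.sin(.1833),0]); ey=np.array([-ex[1],ex[0],0]); F=np.array([.6217,.1368,0])
print("tcp cab",(s["tcp_pos"]-F)@ex,(s["tcp_pos"]-F)@ey)
for n in("scene","top"):
    p,d=read_camera(n); P=cloud(n,d); Q=P-F; C=np.stack([Q@ex,Q@ey,P[...,2]],-1)
    h=cv2.cvtColor(p,cv2.COLOR_BGR2HSV)
    y=(h[...,0]>20)&(h[...,0]<32)&(h[...,1]>150)&(C[...,2]>.13)&(C[...,2]<.22)&(C[...,0]<.1)&(C[...,0]>.015)&(abs(C[...,1])<.035)
    y=cv2.erode(y.astype(np.uint8),np.ones((3,3)))>0
    X=C[y]; A=np.c_[X[:,0]-.06,X[:,1],np.ones(len(X))]; k=np.ones(len(X),bool)
    for _ in range(4):
        w=np.linalg.lstsq(A[k],X[k,2],rcond=None)[0]; r=X[:,2]-A@w; k=abs(r)<.004
    # chalk top surface of the cabinet as a height check
    b=(h[...,0]>100)&(h[...,0]<125)&(h[...,1]>120)&(abs(C[...,2]-.11)<.008)
    B=C[b]; wb=np.linalg.lstsq(np.c_[B[:,:2],np.ones(len(B))],B[:,2],rcond=None)[0]
    print(n,k.sum(),"slope",w[:2].round(3),"z at .06",w[2].round(4),"x range",np.percentile(X[k,0],[1,99]).round(3),"cabtop",np.median(B[:,2]).round(4),wb.round(3))
    cv2.imwrite(f"pics/lev_{n}_{s['clock']:.2f}.png",cv2.resize(p[110:310,230:480],(750,600),interpolation=cv2.INTER_CUBIC))
E
python3 lev.py
```

```text
23.75 [0.67787428 0.14696654 0.17598133] [-5.8516097  -0.72762891  7.42923042]
tcp cab 0.05708633610491919 -0.00024295754615579444
scene 429 slope [-0.057  0.009] z at .06 0.1766 x range [0.032 0.085] cabtop 0.111 [-0.001  0.     0.111]
top 276 slope [-0.05   0.009] z at .06 0.175 x range [0.026 0.054] cabtop 0.1095 [-0.   -0.    0.11]
```

Call:
arm_command --moves '[-1,0,0,3,0,0,0,-1,0,0,1.5,0,0,0,-1,0,0,0,0,0,0]'

```text
clock: 24.22
tcp_pos: [0.6778, 0.1469, 0.1718]
orientation: [-0.001, -0.09, 0.996, -0.0]
wrist_force: [-5.0, -1.2, 6.4]
finger_gap: -0.0001
grip_force: 3.4
```

```bash
python3 lev.py
```

```text
24.225 [0.67783147 0.14694791 0.17179121] [-5.03321258 -1.16315891  6.35220149]
tcp cab 0.05704083928283091 -0.00025346645695876503
scene 397 slope [-0.01   0.007] z at .06 0.1727 x range [0.033 0.085] cabtop 0.111 [-0.001  0.     0.111]
top 262 slope [-0.013 -0.01 ] z at .06 0.1712 x range [0.026 0.053] cabtop 0.1096 [-0.    0.    0.11]
```

Call:
arm_command --moves '[-1,0,0,0.8,0,0,0,-1,0,0,0,0,0,0,-1,0,0,0,0,0,0,-1,0,0,0,0,0,0]'

```text
clock: 24.82
tcp_pos: [0.6778, 0.147, 0.1712]
orientation: [-0.001, -0.09, 0.996, -0.0]
wrist_force: [-6.1, -1.2, 6.6]
finger_gap: -0.0001
grip_force: 3.6
```

```bash
python3 lev.py; ls pics
```

```text
24.825 [0.67775004 0.14695158 0.1712321 ] [-6.06391673 -1.18663494  6.61934954]
tcp cab 0.05696144786294317 -0.00023502062295214891
scene 413 slope [-0.003  0.004] z at .06 0.1721 x range [0.031 0.085] cabtop 0.111 [-0.001  0.     0.111]
top 264 slope [-0.007 -0.005] z at .06 0.1705 x range [0.026 0.052] cabtop 0.1096 [0.    0.001 0.11 ]
crop1.png
lev_scene_23.75.png
lev_scene_24.23.png
lev_scene_24.82.png
lev_top_23.75.png
lev_top_24.23.png
lev_top_24.82.png
s1.png
s2.png
s3.png
s4.png
scene0.png
scene0b.png
top0.png
top0b.png
```

The lever is level to within about 0.005 rad. I hold it for well over two seconds.

Call:
arm_command --moves '[-1,0,0,0,0,0,0,-1,0,0,0,0,0,0,-1,0,0,0,0,0,0,-1,0,0,0,0,0,0,-1,0,0,0,0,0,0,-1,0,0,0,0,0,0,-1,0,0,0,0,0,0,-1,0,0,0,0,0,0]'

```text
clock: 25.92
tcp_pos: [0.6778, 0.1469, 0.1713]
orientation: [-0.001, -0.09, 0.996, -0.0]
wrist_force: [-4.6, -1.4, 7.1]
finger_gap: -0.0002
grip_force: 3.6
```

Call:
arm_command --moves '[-1,0,0,0,0,0,0,-1,0,0,0,0,0,0,-1,0,0,0,0,0,0,-1,0,0,0,0,0,0,-1,0,0,0,0,0,0,-1,0,0,0,0,0,0,-1,0,0,0,0,0,0,-1,0,0,0,0,0,0]'

```text
clock: 26.92
tcp_pos: [0.6778, 0.147, 0.1713]
orientation: [-0.001, -0.09, 0.996, -0.0]
wrist_force: [-4.5, -0.9, 6.9]
finger_gap: 0.0002
grip_force: 3.6
```

Call:
arm_command --moves '[-1,0,0,0,0,0,0,-1,0,0,0,0,0,0,-1,0,0,0,0,0,0,-1,0,0,0,0,0,0]'

```text
clock: 27.42
tcp_pos: [0.6778, 0.147, 0.1712]
orientation: [-0.001, -0.09, 0.996, -0.0]
wrist_force: [-4.1, -1.4, 7.5]
finger_gap: 0.0004
grip_force: 3.6
```

```bash
python3 lev.py
```

```text
27.425 [0.67775907 0.14697293 0.17123012] [-4.14152391 -1.41258673  7.54007558]
tcp cab 0.056974213339131496 -0.00021567480253733423
scene 416 slope [-0.004  0.011] z at .06 0.1722 x range [0.03  0.084] cabtop 0.111 [-0.001  0.     0.111]
top 264 slope [-0.004 -0.002] z at .06 0.1706 x range [0.026 0.052] cabtop 0.1096 [0.    0.001 0.11 ]
```

View pics/lev_scene_24.82.png

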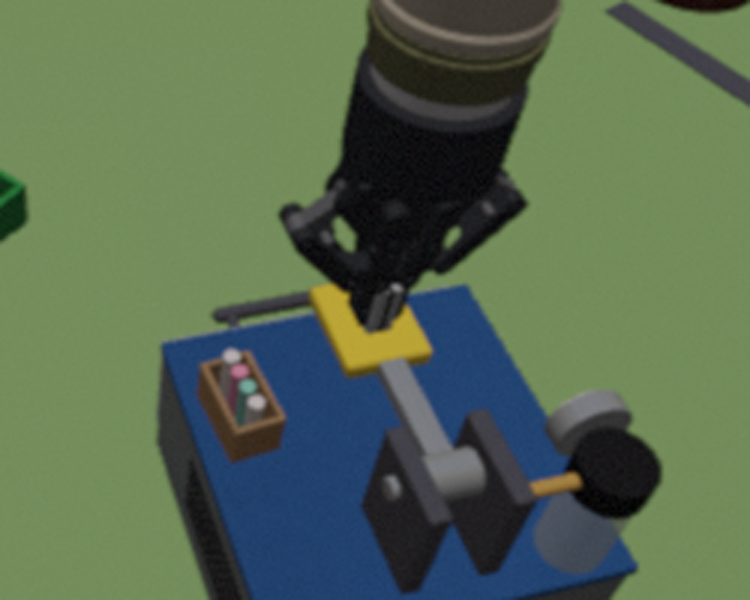

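The fingers press the paddle at (380,325) level, the drawer handle is still tight against the front, and the chalk box at (240,405) hasn't moved. I hand in.

```bash
python3 -c "
from workcell import *
print(hand_in())"
```

```text
the job is handed in; nothing more can be done
None
```

The pot is upright in the fully shut drawer, and the air lever was held level to about 0.005 rad for over 2.5 s and is still held there; I handed the job in at about 27.5 s of the 64 s allowed, with no verdict returned.

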